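Pry open the sprung consumables case and fetch a torch cup

ROBOT

A 6-joint arm with a two-finger parallel gripper is mounted at the origin on a cart in front of the work surface, level with it; the furniture and walls round the work are solid. World frame = base frame: x ahead of the robot, y to its left, z up, the work surface at z = 0. Lengths are in mm, angles in rad, forces in N, time in s.
With the tool pointing down it reaches from about 275 to 1000 mm from the base axis. Payload 8.4 kg.
Tool frame: the origin (TCP) lies midway between the tips of the shut fingers; the grasp point (between the pads) lies 19 mm behind it; z points along the fingers, y is the line along which they close (so a half turn about z gives the same grasp; the last joint's range is limited). The gripper opens to 85 mm and grips with 20 to 120 N. Pads are 22 mm wide; open, the fingers measure 114 mm over their backs; the gripper's body (76 mm by 85 mm) begins 54 mm behind the grasp point. The pads swing forward as they close: fully open they stand 13 mm farther back than shut.
Start: joints at [1.331, 0.353, 1.633, -0, 1.155, -0.002], TCP at [147.227, 607.414, 231.281] pointing down, gripper open.
Joint ranges: [-2.63, 2.63], [-0.92, 2.1], [0.06, 2.66], [-1.3, 4.44], [0, 2.69], [-3.02, 3.02]. Speed limits (rad/s): [2.22, 2.22, 2.79, 3.14, 3.14, 3.14].

INTERFACE

Orientations are given as [roll, pitch, yaw] about the fixed x, y, z axes, in that order (R = Rz(yaw) Ry(pitch) Rx(roll)).
In Python, from rig import r, imaging gives the robot as it stands. The module is installed in compiled form; this text tells all that it offers.
- The arm moves only by the tool arm_command, never from a script. Its argument "deltas" is a list of rows, each an object of numbers: "hand": the finger opening in mm, from 0 to 85.4; "tx", "ty", "tz": the shift along the tool's x, y, z in mm; "wx", "wy", "wz": the turn, a rotation vector about the tool's x, y, z in rad. A call has 1 to 8 rows; each row shifts and turns the commanded pose from where the row before left it, along the tool's axes as they then stand; what a row does not reach is not made up. A row lasts 1/8 s, in which the tool goes at most 62.5 mm and 10.7 degrees, less where a joint would pass 70% of its speed; a pose out of reach is approached as far as the arm can. A call with a gripper value outside its range is refused whole. The fingers move at their own pace and stop on an object; "squeeze" is the grip in N (left out, the last holds). Time passes only in rows, so rows that do not move let the fingers close. It gives the time, the measured TCP pose, the force, the opening and the grip force at its end, in the units of the state.
- r.sense(): the state, without advancing time (a new reading comes with each control period).
- imaging.grab_frame(name): name is "side" or "top" or "wrist"; returns a dict with "image" (420x560x3 uint8, red, green, blue), "mtx" (3x3 intrinsics, pixels), "D" ([k1, k2, p1, p2, k3] as OpenCV has them; the pictures are not rectified), "world_to_cam" (4x4, takes a point from world to camera coordinates). Camera axes: x right, y up, looking along -z (the intrinsics and any distortion apply to the point x, -y, -z); pixel columns grow to the right and rows downward; lengths in mm; the calibration is good to about 2 mm. A picture is of the moment at which its call begins. There is no depth.
- r.sign_off(): hands the job in; it is judged then, once.
The state is a dict: "clock": time; "qpos": joint angles; "qvel": joint speeds; "joint_efforts": joint torques, N m; "eef_pos": TCP position; "tcp_rot": TCP orientation; "contact_force": force on the tool from outside, world axes, zero at the start; "wrist_torque": the same for the moment, N m; "opening": opening from 0.0 (shut) to 1.0 (fully open); "grasp_force": force on a finger pad.
Only numpy, scipy, OpenCV 4.12 (cv2) and the standard library are available. Lean on these libraries where they do the work, as an engineer would, in place of code of your own. Each camera call takes 0.05 s, during which the arm holds its last target. There are 200 camera calls.

TASK

The cover of the grey consumables case has no handle and is held shut by its spring catch: slip the blade of the scraper into the slot in the front of the case, lever the cover up, swing it open and lay the scraper down flat on the bench. Take the long, slim ceramic cup out of the case and stand it upright on the floor of the steel dish; it is brittle, so set it down and do not drop it, and leave the short, wide cup standing in the case. Then close the cover and press it fully home, without having shoved the steel block or the steel bush out of place.

Things in the scene. Friction and masses are not known exactly. Their poses are not given: they have to be found in the camera images.
- scraper_grip (a point): Scraper: wooden handle (90 long, 24 wide, 24 high), flat stiff steel blade in line with it, 0.12 kg. This point: the handle's centre, 12 mm above the bench as it lies. x axis: along the scraper to the blade's end; z up. The blade (24 wide, 2.5 thick) lies in the handle's mid-plane, 12 mm above the bench, and ends 135 mm from this point; 78 mm of it are bare.
- scraper_tip (a point): Middle of the end of the scraper's blade, 135 mm along x from scraper_grip, same axes.
- case_slot (a point): Middle of the mouth of the case's pry slot, in its front face under the cover's edge, 64 mm above the bench. Slot: 50 wide, 6 high, from its sill (61 mm above the bench; a fulcrum) to the cover's underside (67); it goes through the 5 mm wall into free space above the cups (tops at 52), so a blade can go in 40 mm or more. x axis: level, front to hinge, the way in; y along the slot; z up.
- cover (a joint): Angle of the cover: 0 shut, grows as its front edge rises, stops at 1.95 (past upright). The hinge is stiff: the cover stays wherever it is left (0.2 N m moves it). When shut, a spring ball catch in the front wall holds it: about 8 N up at the front edge frees it after some 5 mm; about 13 N down there snaps it shut again.
- cover_edge (a point): Middle of the cover's front edge, half-way up its thickness of 5 mm; moves with the cover, a plate 150 wide that reaches 110 mm from the hinge to this edge (a panel raised by 2 mm starts 18 mm behind the edge). Shut, it is flush with the case all round: nothing to grip or hook except through the slot.
- cover_hinge (a point): Middle of the cover's hinge line, 110 mm behind the slot (along its x), 69 mm above the bench; this frame turns with the cover. At joint value q the front edge lies at hinge + 110 mm * (-cos q along the case's x, sin q up).
- case_floor (a point): Middle of the inside floor of the consumables case, 8 mm above the bench; axes as case_slot. The case: grey steel box, 110 (x) by 150 (y), 72 high when shut, walls 5, screwed to the bench. Inside 100 by 140; a low partition (18 mm above the bench) runs along x in the middle, a cup stands either side of it, about 30 mm off in y.
- long_cup_mid (a point): The long, slim ceramic cup (pinkish brown, 21 mm wide at the foot, 17 in its upper half, 44 high, 30 g), standing in the left or the right half of the case, hidden while the cover is shut. This point is its centre, 22 mm above its foot; z along its axis, up.
- long_cup: The same long cup; origin at the centre of its foot.
- short_cup_mid (a point): The short, wide ceramic cup (29 mm wide, 28 high), standing in the other half of the case; stays there. This point is its centre, 14 mm above its foot; z up.
- dish_floor (a point): Centre of the flat floor of the round pressed-steel dish, 13 mm above the bench; the floor is flat to 55 mm from here, the rim is 153 across and 33 high. The dish stays put. z up.
- block: Loose steel block 66x33x50 mm, a bystander; origin under its centre.
- bush: Loose steel bush, 35 across and 36 high, a bystander; origin under its centre.
Mind the look-alikes: they are no part of the job. There is more than one size of the part that bears case_slot; the job needs the larger.

How it is judged (in metres and radians):
On the way, in this order (a step that is already met when the one before it is completed fails the run):
1. the cover is levered up off its catch and carried on the scraper's blade (opened by more than 0.12 rad) (value of joint cover above 0.12 rad and contact force between scraper and cover above 0.2 N), for 0.1 s.
2. the long cup stands upright, released, on the floor of the dish (horizontal distance between long_cup_mid and dish_floor below 0.05 m and z of long_cup_mid in the frame of dish_floor between 0.016 and 0.028 m and angle between long_cup_mid's own z axis and vertical below 0.15 rad and linear speed of long_cup below 0.02 m/s and contact force between the fingers and long_cup below 0.1 N), for 0.2 s.
At the end, for the whole second after the job is handed in: Long cup upright (0.15 rad) and still on the dish's floor, within 50 mm of its centre; cover shut (below 0.02 rad); scraper flat and still on the bench (handle centre and tip below 18 mm); short cup upright in the case (horizontal distance between long_cup_mid and dish_floor below 0.05 m and z of long_cup_mid in the frame of dish_floor between 0.016 and 0.028 m and angle between each of long_cup_mid, short_cup_mid's own z axis and vertical below 0.15 rad and linear speed of each of long_cup, scraper below 0.02 m/s and value of joint cover below 0.02 rad and height (world z) of each of scraper_grip, scraper_tip below 0.018 m and horizontal distance between short_cup_mid and case_floor below 0.06 m and height (world z) of short_cup_mid below 0.03 m); the robot touches nothing.
It fails at once if the long cup is dropped (moving faster than 0.7 m/s out of the fingers) (linear speed of long_cup above 0.7 m/s and contact force between the fingers and long_cup below 0.1 N).
It fails at once if the steel block or the bush is shoved more than 30 mm (distance of any of block, bush from where it was at the start of the episode above 0.03 m).
It also fails if it takes over 72 s, if anything falls off the work surface, if the arm or the gripper's body presses on something with over 40 N, if the wrist force passes 120 N, or if a joint passes its speed limit or range.

## Working session

There is one attempt and no reset: what is moved stays moved. The work goes in short steps, Python scripts to look and compute and a tool call to move; the robot and the scene stay as the last step left them, time stands still between calls to the robot, and variables do not carry over. Pictures are saved under pics/ and viewed, at most 10 in all, crops included, and the job is handed in when it is done.

Besides the shell and the picture viewer there is one more tool, called after "Request:" as name([rows], argument=value, ...), one row to a line, values as JSON. arm_command: Moves the arm, as the interface text tells. Its arguments: {"type":"object","properties":{"deltas":{"type":"array"},"squeeze":{"type":"number"}},"required":["deltas"]}

```bash
mkdir -p pics; cat > h.py <<'E'
import numpy as np, cv2
from scipy.spatial.transform import Rotation as Rn
def grab(name,fn=None):
    from rig import imaging
    f=imaging.grab_frame(name)
    if fn: cv2.imwrite('pics/'+fn,f['image'][:,:,::-1])
    np.savez('last_%s.npz'%name,**f)
    return f
def load(name): return dict(np.load('last_%s.npz'%name))
def ray(f,uv):
    p=cv2.undistortPoints(np.array([[uv]],float),np.array(f['mtx']),np.array(f['D'],float))[0,0]
    T=np.array(f['world_to_cam']);R=T[:3,:3];t=T[:3,3]
    return -R.T@t, R.T@np.array([p[0],-p[1],-1.])
def onz(f,uv,z):
    o,d=ray(f,uv); return o+d*(z-o[2])/d[2]
def proj(f,P):
    T=np.array(f['world_to_cam']);c=T[:3,:3]@np.array(P,float)+T[:3,3]
    q=np.array([[c[0],-c[1],-c[2]]])
    return cv2.projectPoints(q,np.zeros(3),np.zeros(3),np.array(f['mtx']),np.array(f['D'],float))[0][0,0]
def tri(fs,uvs):
    A=np.zeros((3,3));b=np.zeros(3)
    for f,uv in zip(fs,uvs):
        o,d=ray(f,uv);d/=np.linalg.norm(d);M=np.eye(3)-np.outer(d,d);A+=M;b+=M@o
    return np.linalg.solve(A,b)
def delta(xyz,rpy):
    from rig import r
    s=r.sense();R0=Rn.from_euler('xyz',s['tcp_rot']);R1=Rn.from_euler('xyz',rpy)
    return R0.inv().apply(np.array(xyz)-s['eef_pos']).round(1),(R0.inv()*R1).as_rotvec().round(3)
E
python3 - <<'E'
from h import *
from rig import r
print(r.sense())
for n in ('side','top'):
    f=grab(n,n+'0.png'); print(n,np.array(f['world_to_cam']).round(2).tolist(),f['mtx'],f['D'])
E
```

```text
{'clock': 0.0, 'qpos': array([ 1.33061702e+00,  3.53614886e-01,  1.63411508e+00, -1.61151014e-05,
        1.15518440e+00, -2.40168397e-03]), 'qvel': array([-6.22956972e-06, -1.06801026e-03,  5.19039089e-04, -5.61044855e-04,
       -2.25762732e-03, -3.37387409e-04]), 'joint_efforts': array([-9.55306677e-04, -6.05265069e+01, -3.42051423e+01,  6.26706128e-05,
        9.62354417e-03, -2.30147157e-05]), 'eef_pos': array([147.11173125, 606.96921142, 230.59060099]), 'tcp_rot': array([-3.14027091e+00,  1.15602363e-05,  2.90382156e+00]), 'contact_force': array([-0.25753376,  0.47779944,  0.37232787]), 'wrist_torque': array([-0.03120732, -0.0429294 ,  0.01373625]), 'grasp_force': 0.0, 'opening': 1.002026326166043}
side [[-0.93, -0.36, -0.02, 571.49], [0.17, -0.48, 0.86, -184.65], [-0.32, 0.8, 0.51, -929.57], [0.0, 0.0, 0.0, 1.0]] [[477.02940685   0.         277.17227952]
 [  0.         477.02940685 217.00099012]
 [  0.           0.           1.        ]] [-0.01787095  0.          0.          0.          0.        ]
top [[0.03, -1.0, 0.0, -23.93], [1.0, 0.03, 0.09, -645.68], [-0.09, 0.0, 1.0, -1073.67], [0.0, 0.0, 0.0, 1.0]] [[421.90851969   0.         275.99552955]
 [  0.         421.90851969 209.13814622]
 [  0.           0.           1.        ]] [-0.08952815  0.          0.          0.          0.        ]
```

View pics/top0.png

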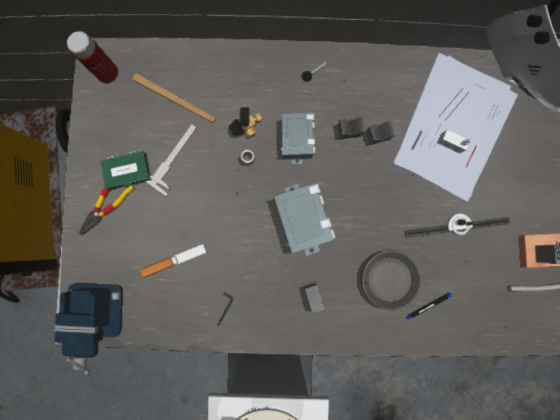

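View pics/side0.png

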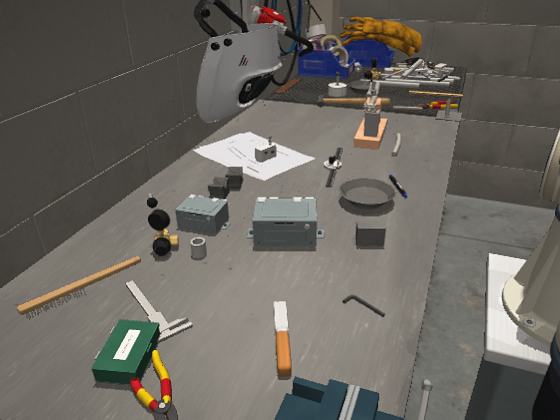

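The top view shows the larger case at about (303,218), the scraper at (173,261) with its blade to the right, the dish at (389,279), the block at (314,297) and the bush at (247,157). The side view shows the case at (285,222) and the scraper at (282,340). I need close-ups of the case.

```bash
python3 - <<'E'
from h import *
a=load('top')['image'];b=load('side')['image']
A=cv2.resize(a[170:270,260:350],None,fx=4.4,fy=4.4,interpolation=cv2.INTER_CUBIC)
B=cv2.resize(b[185:260,240:330],(396,330),interpolation=cv2.INTER_CUBIC)
B=np.vstack([B,np.zeros((A.shape[0]-330,396,3),np.uint8)])
cv2.imwrite('pics/crop1.png',np.hstack([A,B])[:,:,::-1])
E
```

```text
(no output)
```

View pics/crop1.png

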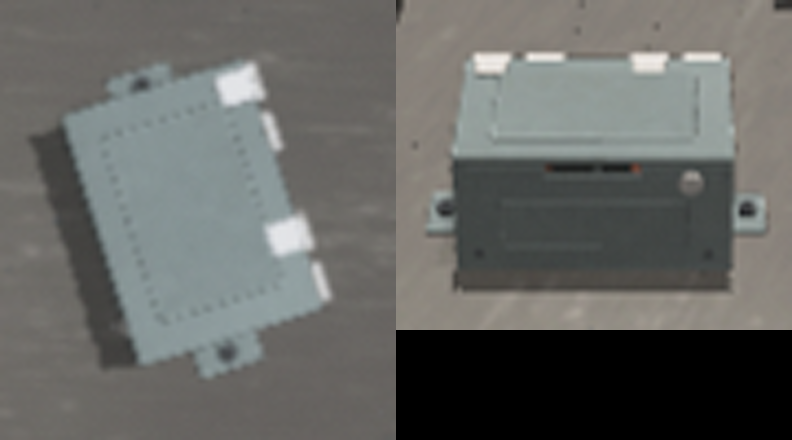

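```bash
python3 - <<'E'
from h import *
t=load('top');s=load('side')
fl=onz(t,(274.8,196.8),71.5);fr=onz(t,(291.4,253),71.5);bl=onz(t,(316.8,184.1),71.5);br=onz(t,(335,237.7),71.5)
print('top corners',fl.round(1),fr.round(1),bl.round(1),br.round(1),np.linalg.norm(fl-fr),np.linalg.norm(bl-fl))
sf=[onz(s,p,71.5).round(1) for p in((253,220.9),(316.6,220.9))];print('side',sf,np.linalg.norm(sf[0]-sf[1]))
print('tri',tri([t,s],[(274.8,196.8),(253,220.9)]).round(1),tri([t,s],[(291.4,253),(316.6,220.9)]).round(1))
m=[onz(s,p,64).round(1) for p in((274.3,223.2),(295.5,223.2))];print('slot ends',m,np.linalg.norm(m[0]-m[1]))
for n,f,roi in(('top',t,(130,215,235,290)),('side',s,(265,300,295,385))):
    im=f['image'];x0,x1,y0,y1=roi;c=im[y0:y1,x0:x1].astype(int)
    hs=cv2.cvtColor(im,cv2.COLOR_RGB2HSV)[y0:y1,x0:x1]
    ho=((hs[...,1]>130)&(hs[...,2]>90)).astype(np.uint8)
    wh=((hs[...,1]<60)&(hs[...,2]>170)).astype(np.uint8)
    for k,mm,z in(('handle',ho,24 if n=='top' else 24),('blade',wh,13)):
        cs=max(cv2.findContours(mm,0,2)[0],key=cv2.contourArea)
        rc=cv2.minAreaRect(cs.astype(np.float32)+np.array([x0,y0],np.float32))
        bp=cv2.boxPoints(rc);print(n,k,rc);
        e=[(bp[i]+bp[(i+1)%4])/2 for i in range(4)]
        print([onz(f,p,z).round(1).tolist() for p in e])
# block, bush, dish
im=cv2.cvtColor(t['image'],cv2.COLOR_RGB2HSV)
print('dish rim',[onz(t,p,33).round(1) for p in((358,279),(419.5,279),(389,249.5),(389,310))])
print('block',onz(t,(315,298),50).round(1),'bush',onz(t,(247,157),36).round(1), 'dish rims',onz(s,(367,193),15).round(1))
E
```

```text
top corners [673.4  -2.   71.5] [533.9 -47.2  71.5] [ 708.6 -107.    71.5] [ 574.8 -155.2   71.5] 146.59264727395913 110.81998062428235
side [array([6.724e+02, 5.000e-01, 7.150e+01]), array([533.2, -48.6,  71.5])] 147.60572482122765
tri [673.5  -2.   69.9] [533.4 -47.3  72.2]
slot ends [array([626.5, -17.8,  64. ]), array([579.9, -34.3,  64. ])] 49.43490669557294
top handle ((155.84483337402344, 267.362060546875), (8.356289863586426, 32.49668502807617), 68.19859313964844)
[[495.1, 307.9, 24.0], [502.2, 264.2, 24.0], [475.2, 298.8, 24.0], [468.1, 342.6, 24.0]]
top blade ((188.22415161132812, 254.31036376953125), (9.284768104553223, 34.3536376953125), 68.19859313964844)
[[532.7, 226.8, 13.0], [539.6, 180.2, 13.0], [510.4, 216.7, 13.0], [503.5, 263.4, 13.0]]
side handle ((282.943359375, 352.4240417480469), (43.098243713378906, 13.40250301361084), 86.98721313476562)
[[500.3, 265.8, 24.0], [469.4, 308.9, 24.0], [461.5, 356.8, 24.0], [490.5, 318.4, 24.0]]
side blade ((280.22515869140625, 315.589111328125), (30.147104263305664, 13.167699813842773), 85.03025817871094)
[[540.1, 177.9, 13.0], [510.7, 212.0, 13.0], [505.2, 254.7, 13.0], [533.3, 223.6, 13.0]]
dish rim [array([ 470.8, -222.3,   33. ]), array([ 473.9, -383.8,   33. ]), array([ 548.6, -302.4,   33. ]), array([ 392.9, -304.4,   33. ])]
block [ 421.8 -110.6   50. ] bush [780.5  74.   36. ] dish rims [ 471.7 -328.9   15. ]
```

```bash
cat >> h.py <<'E'
def plan(xyz,rpy):
    "rotation vector, then shift in the frame after it / shift in the present frame"
    from rig import r
    s=r.sense();R0=Rn.from_euler('xyz',s['tcp_rot']);R1=Rn.from_euler('xyz',rpy);d=np.array(xyz)-s['eef_pos']
    print('rot',(R0.inv()*R1).as_rotvec().round(3),'after',R1.inv().apply(d).round(1),'now',R0.inv().apply(d).round(1))
E
python3 -c "
from h import *
plan([485.8,302.5,60],[np.pi,0,1.989])"
```

```text
rot [-0.001  0.001  0.915] after [-415.8  185.8  170.7] now [-400.9 -216.   170.9]
```

Request:
arm_command([
  {"tx": -50,"ty": -27,"hand": 50},
  {"tx": -50,"ty": -27},
  {"tx": -50,"ty": -27},
  {"tx": -50,"ty": -27},
  {"tx": -50,"ty": -27},
  {"tx": -50,"ty": -27},
  {"tx": -50,"ty": -27},
  {"tx": -50,"ty": -27},
])

```text
schema error: expected keys hand, tx, ty, tz, wx, wy, wz
```

Request:
arm_command([
  {"wz": 0.183},
  {"wz": 0.183},
  {"wz": 0.183},
  {"wz": 0.183},
  {"wz": 0.183},
  {"tz": 50},
  {"tz": 40},
  {},
])

```text
schema error: expected keys hand, tx, ty, tz, wx, wy, wz
```

```bash
python3 -c "
from h import *
plan([485.8,302.5,60],[np.pi,0,1.989])
plan([485.8,302.5,3],[np.pi,0,1.989])
grab('wrist','w1.png')"
```

```text
rot [-0.001  0.001  0.915] after [-415.8  185.8  170.7] now [-400.9 -216.   170.9]
rot [-0.001  0.001  0.915] after [-415.8  185.8  227.7] now [-400.9 -215.9  227.9]
```

View pics/w1.png

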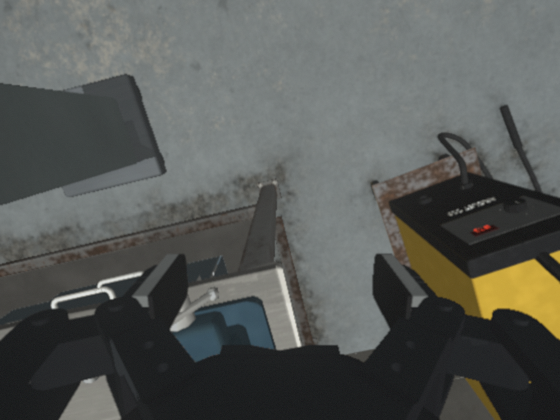

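The moves were refused because every row needs all the keys. The wrist picture therefore still shows the start position, with the fingers at (165,300) and (400,300) and the vise at (225,340).

Request:
arm_command([
  {"hand": 50,"tx": -50,"ty": -27,"tz": 0,"wx": 0,"wy": 0,"wz": 0},
  {"hand": 50,"tx": -50,"ty": -27,"tz": 0,"wx": 0,"wy": 0,"wz": 0},
  {"hand": 50,"tx": -50,"ty": -27,"tz": 0,"wx": 0,"wy": 0,"wz": 0},
  {"hand": 50,"tx": -50,"ty": -27,"tz": 0,"wx": 0,"wy": 0,"wz": 0},
  {"hand": 50,"tx": -50,"ty": -27,"tz": 0,"wx": 0,"wy": 0,"wz": 0},
  {"hand": 50,"tx": -50,"ty": -27,"tz": 0,"wx": 0,"wy": 0,"wz": 0},
  {"hand": 50,"tx": -50,"ty": -27,"tz": 0,"wx": 0,"wy": 0,"wz": 0},
  {"hand": 50,"tx": -50,"ty": -27,"tz": 0,"wx": 0,"wy": 0,"wz": 0},
])

```text
clock: 1.15
eef_pos: [486.2, 301.8, 231.2]
tcp_rot: [3.142, -0.0, 2.904]
contact_force: [-0.2, -0.1, 0.2]
opening: 0.589
grasp_force: 0.0
```

Request:
arm_command([
  {"hand": 50,"tx": 0,"ty": 0,"tz": 0,"wx": 0,"wy": 0,"wz": 0.183},
  {"hand": 50,"tx": 0,"ty": 0,"tz": 0,"wx": 0,"wy": 0,"wz": 0.183},
  {"hand": 50,"tx": 0,"ty": 0,"tz": 0,"wx": 0,"wy": 0,"wz": 0.183},
  {"hand": 50,"tx": 0,"ty": 0,"tz": 0,"wx": 0,"wy": 0,"wz": 0.183},
  {"hand": 50,"tx": 0,"ty": 0,"tz": 0,"wx": 0,"wy": 0,"wz": 0.183},
  {"hand": 50,"tx": 0,"ty": 0,"tz": 50,"wx": 0,"wy": 0,"wz": 0},
  {"hand": 50,"tx": 0,"ty": 0,"tz": 40,"wx": 0,"wy": 0,"wz": 0},
  {"hand": 50,"tx": 0,"ty": 0,"tz": 0,"wx": 0,"wy": 0,"wz": 0},
])

```text
clock: 2.15
eef_pos: [483.0, 302.0, 138.6]
tcp_rot: [-3.135, 0.001, 1.989]
contact_force: [0.5, -0.3, -0.1]
opening: 0.589
grasp_force: 0.0
```

```bash
python3 -c "
from h import *
plan([485.8,302.5,60],[np.pi,0,1.989])
f=grab('wrist','w2.png')
print(proj(f,[485.8,302.5,12]),proj(f,[540.5,179,12]))"
```

```text
rot [-0.006  0.001 -0.   ] after [-0.6  2.8 78.6] now [-0.6  3.3 78.5]
[285.4705131  196.67962199] [284.62325469 326.97723452]
```

View pics/w2.png

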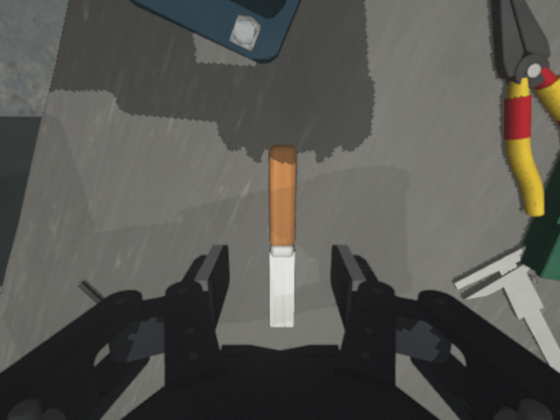

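The handle is at (282,197), the blade tip is at (282,327), and the fingers straddle it centrally. Going down now.

Request:
arm_command([
  {"hand": 50,"tx": 0,"ty": 1,"tz": 50,"wx": 0,"wy": 0,"wz": 0},
  {"hand": 50,"tx": 0,"ty": 0,"tz": 45,"wx": 0,"wy": 0,"wz": 0},
  {"hand": 50,"tx": 0,"ty": 0,"tz": 25,"wx": 0,"wy": 0,"wz": 0},
  {"hand": 50,"tx": 0,"ty": 0,"tz": 15,"wx": 0,"wy": 0,"wz": 0},
  {"hand": 50,"tx": 0,"ty": 0,"tz": 0,"wx": 0,"wy": 0,"wz": 0},
])

```text
clock: 2.82
eef_pos: [486.5, 304.0, 6.8]
tcp_rot: [3.141, -0.0, 1.989]
contact_force: [-0.1, 0.1, 1.0]
opening: 0.585
grasp_force: 0.0
```

Request:
arm_command([
  {"hand": 5,"tx": 0,"ty": 0,"tz": 0,"wx": 0,"wy": 0,"wz": 0},
  {"hand": 5,"tx": 0,"ty": 0,"tz": 0,"wx": 0,"wy": 0,"wz": 0},
  {"hand": 5,"tx": 0,"ty": 0,"tz": 0,"wx": 0,"wy": 0,"wz": 0},
  {"hand": 5,"tx": 0,"ty": 0,"tz": 0,"wx": 0,"wy": 0,"wz": 0},
  {"hand": 5,"tx": 0,"ty": 0,"tz": 0,"wx": 0,"wy": 0,"wz": 0},
  {"hand": 5,"tx": 0,"ty": 0,"tz": 0,"wx": 0,"wy": 0,"wz": 0},
], squeeze=100)

```text
clock: 3.58
eef_pos: [486.8, 304.2, 8.1]
tcp_rot: [3.139, -0.0, 1.989]
contact_force: [-1.2, -0.8, 8.1]
opening: 0.255
grasp_force: 98.6
```

Request:
arm_command([
  {"hand": 5,"tx": 0,"ty": 0,"tz": -10,"wx": 0,"wy": 0,"wz": 0},
  {"hand": 5,"tx": 0,"ty": 0,"tz": -22,"wx": 0,"wy": 0,"wz": 0},
  {"hand": 5,"tx": 0,"ty": 0,"tz": -24,"wx": 0,"wy": 0,"wz": 0},
  {"hand": 5,"tx": 0,"ty": 0,"tz": 0,"wx": 0,"wy": 0,"wz": 0.087},
  {"hand": 5,"tx": 0,"ty": 0,"tz": 0,"wx": 0,"wy": 0,"wz": 0},
])

```text
clock: 4.2
eef_pos: [486.4, 303.9, 63.4]
tcp_rot: [3.14, -0.0, 1.902]
contact_force: [0.0, -0.2, -1.1]
opening: 0.25
grasp_force: 98.3
```

```bash
python3 - <<'E'
from h import *
from rig import r
print(r.sense()['eef_pos'],r.sense()['tcp_rot'])
plan([551.3,126.3,60],[np.pi,0,1.902])
t=grab('top');s=grab('side')
a=t['image'][170:300,120:300];b=s['image'][190:380,200:360]
A=cv2.resize(a,(540,390));B=cv2.resize(b,(320,380))[:, :250];B=np.vstack([B,np.zeros((10,250,3),np.uint8)])
cv2.imwrite('pics/c2.png',np.hstack([A,B])[:,:,::-1])
E
```

```text
[486.37290033 303.89494128  63.41704499] [ 3.14015716e+00 -3.10164320e-04  1.90228723e+00]
rot [ 0.001 -0.     0.   ] after [-189.1    3.6    3.4] now [-189.1    3.6    3.4]
```

View pics/c2.png

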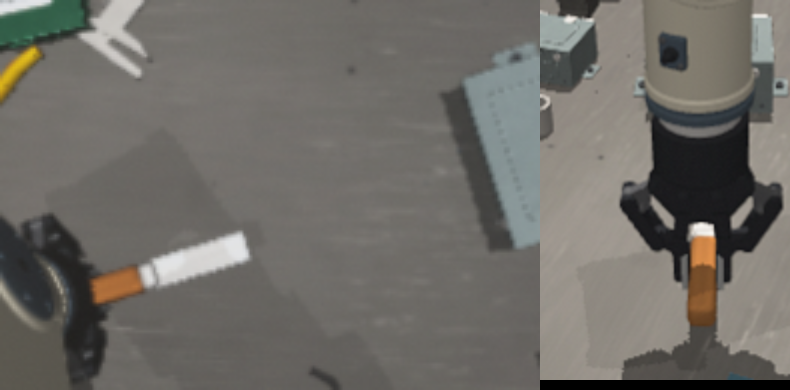

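The scraper is held level: in the crop the tip is at about (246,248) in the top view, and the handle hangs straight in the side view at (703,275). I'll triangulate the tip from the top and wrist views to get pitch and offset.

```bash
cat >> h.py <<'E'
def blade(f,roi):
    x0,x1,y0,y1=roi;hs=cv2.cvtColor(f['image'],cv2.COLOR_RGB2HSV)[y0:y1,x0:x1]
    wh=((hs[...,1]<60)&(hs[...,2]>165)).astype(np.uint8)
    cs=max(cv2.findContours(wh,0,2)[0],key=cv2.contourArea)
    bp=cv2.boxPoints(cv2.minAreaRect(cs.astype(np.float32)+np.array([x0,y0],np.float32)))
    e=[(bp[i]+bp[(i+1)%4])/2 for i in range(4)]
    L=[np.linalg.norm(bp[i]-bp[(i+1)%4]) for i in range(4)]
    i=int(np.argmin(L[:2])); return e[i],e[i+2]
E
python3 - <<'E'
from h import *
t=load('top');w=grab('wrist','w3.png')
a=blade(t,(150,215,235,275));b=blade(w,(240,330,220,360));print(a,b)
tip=max(a,key=lambda p:p[0]);rt=min(a,key=lambda p:p[0])
wt=max(b,key=lambda p:p[1]);wr=min(b,key=lambda p:p[1])
T=tri([t,w],[tip,wt]);Q=tri([t,w],[rt,wr]);print('tip',T,'root',Q,T-Q)
print(onz(t,tip,67),onz(t,rt,67))
E
```

```text
Traceback (most recent call last):
  File "h.py", line 37, in blade
    cs=max(cv2.findContours(wh,0,2)[0],key=cv2.contourArea)
ValueError: max() iterable argument is empty
```

```bash
python3 - <<'E'
from h import *
w=load('wrist');t=load('top')
u=np.array([.3256,-.9455,0]);g=np.array([486.4,303.9,67.])
print([proj(w,g+u*k).round(1) for k in (-45,0,45,57,135)])
print(proj(t,g+u*135),blade(t,(150,215,235,275)))
E
```

```text
[array([284.1, 168.6]), array([283.6, 261.3]), array([283.2, 340.4]), array([283.1, 359.6]), array([282.5, 469.4])]
[202.04287678 251.79822435] (array([201.69812, 251.44342], dtype=float32), array([166.56604, 261.48114], dtype=float32))
```

View pics/w3.png

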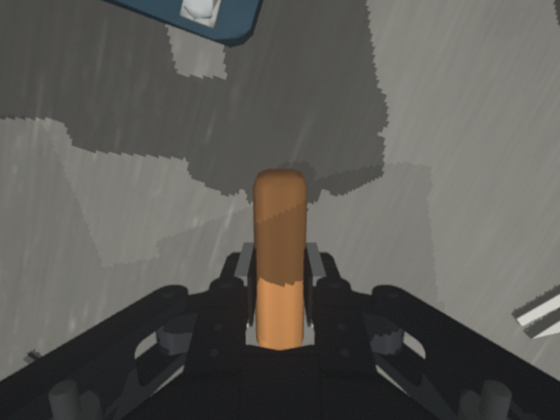

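The wrist view shows the handle's rear end at (280,169), against (284,169) predicted for a level grip. The grasp is level and centred.

Request:
arm_command([
  {"hand": 5,"tx": -47,"ty": 1,"tz": 1,"wx": 0,"wy": 0,"wz": 0},
  {"hand": 5,"tx": -47,"ty": 1,"tz": 1,"wx": 0,"wy": 0,"wz": 0},
  {"hand": 5,"tx": -47,"ty": 1,"tz": 1,"wx": 0,"wy": 0,"wz": 0},
  {"hand": 5,"tx": -43,"ty": 0.6,"tz": 0.4,"wx": 0,"wy": 0,"wz": 0},
  {"hand": 5,"tx": 0,"ty": 0,"tz": 0,"wx": 0,"wy": 0,"wz": 0},
  {"hand": 5,"tx": 0,"ty": 0,"tz": 0,"wx": 0,"wy": 0,"wz": 0},
])

```text
clock: 5.1
eef_pos: [548.9, 131.0, 58.7]
tcp_rot: [-3.141, -0.0, 1.902]
contact_force: [-0.4, 0.1, -1.4]
opening: 0.254
grasp_force: 98.2
```

```bash
python3 - <<'E'
from h import *
plan([551.3,126.3,60.1],[np.pi,0,1.902])
t=grab('top');s=grab('side')
g=np.array([551.3,126.3,64]);u=np.array([.3248,-.9458,0])
print(blade(t,(225,290,190,260)),proj(t,g+u*135),proj(t,g+u*57))
A=cv2.resize(t['image'][160:280,200:340],None,fx=3,fy=3,interpolation=2);B=cv2.resize(s['image'][180:300,230:350],(360,360),interpolation=2)
cv2.imwrite('pics/c3.png',np.hstack([A,B])[:,:,::-1])
E
```

```text
rot [-0.001 -0.    -0.   ] after [-5.2  0.7 -1.4] now [-5.2  0.7 -1.4]
(array([271.45   , 228.35004], dtype=float32), array([237.25   , 239.75003], dtype=float32)) [273.69667815 228.02097136] [244.05788091 237.26988133]
```

View pics/c3.png

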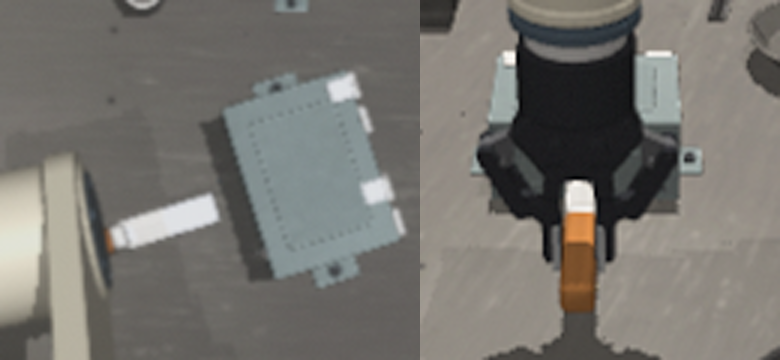

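The blade tip is at (214,208) in the crop. It points square at the middle of the front edge, about 30 mm short. I'll raise it 1.4 mm and insert.

Request:
arm_command([
  {"hand": 5,"tx": -4,"ty": 0.5,"tz": -1.4,"wx": 0,"wy": 0,"wz": 0},
  {"hand": 5,"tx": -5,"ty": 0,"tz": 0,"wx": 0,"wy": 0,"wz": 0},
  {"hand": 5,"tx": -5,"ty": 0,"tz": 0,"wx": 0,"wy": 0,"wz": 0},
  {"hand": 5,"tx": 0,"ty": 0,"tz": 0,"wx": 0,"wy": 0,"wz": 0},
])

```text
clock: 5.7
eef_pos: [554.3, 117.4, 60.3]
tcp_rot: [-3.142, 0.0, 1.901]
contact_force: [0.1, -0.6, -0.9]
opening: 0.254
grasp_force: 98.2
```

```bash
python3 - <<'E'
from h import *
from rig import r
for i in range(4):
    s=r.sense();print(s['clock'],s['eef_pos'].round(2),s['contact_force'].round(2))
    t=grab('top')
plan([603.3-.3248*100,-25+.9458*100,60.1],[np.pi,0,1.902])
print(blade(t,(225,292,190,260)))
E
```

```text
5.7 [554.34 117.38  60.28] [ 0.07 -0.6  -0.9 ]
5.75 [554.24 117.55  60.26] [ 0.08  0.04 -1.34]
5.8 [554.21 117.65  60.25] [-0.65 -0.05 -1.1 ]
5.85 [554.21 117.72  60.27] [ 0.08  0.26 -0.92]
rot [-0. -0. -0.] after [-51.    0.1   0.2] now [-51.    0.1   0.2]
(array([227.1706 , 212.21765], dtype=float32), array([230.79413, 259.32352], dtype=float32))
```

Request:
arm_command([
  {"hand": 5,"tx": -6,"ty": 0,"tz": 0,"wx": 0,"wy": 0,"wz": 0},
  {"hand": 5,"tx": -6,"ty": 0,"tz": 0,"wx": 0,"wy": 0,"wz": 0},
  {"hand": 5,"tx": -6,"ty": 0,"tz": 0,"wx": 0,"wy": 0,"wz": 0},
  {"hand": 5,"tx": -5,"ty": 0,"tz": 0,"wx": 0,"wy": 0,"wz": 0},
  {"hand": 5,"tx": 0,"ty": 0,"tz": 0,"wx": 0,"wy": 0,"wz": 0},
])

```text
clock: 6.52
eef_pos: [561.9, 95.6, 60.3]
tcp_rot: [3.141, 0.0, 1.901]
contact_force: [0.4, 0.4, -1.2]
opening: 0.257
grasp_force: 98.2
```

Request:
arm_command([
  {"hand": 5,"tx": -7,"ty": 0,"tz": 0,"wx": 0,"wy": 0,"wz": 0},
  {"hand": 5,"tx": -7,"ty": 0,"tz": 0,"wx": 0,"wy": 0,"wz": 0},
  {"hand": 5,"tx": -7,"ty": 0,"tz": 0,"wx": 0,"wy": 0,"wz": 0},
  {"hand": 5,"tx": -7,"ty": 0,"tz": 0,"wx": 0,"wy": 0,"wz": 0},
  {"hand": 5,"tx": 0,"ty": 0,"tz": 0,"wx": 0,"wy": 0,"wz": 0},
])

```text
clock: 7.15
eef_pos: [571.0, 69.0, 60.3]
tcp_rot: [3.142, 0.0, 1.901]
contact_force: [0.5, -0.3, -0.8]
opening: 0.25
grasp_force: 98.2
```

```bash
python3 - <<'E'
from h import *
from rig import r
s=r.sense();print(s['eef_pos'].round(2),s['contact_force'].round(2))
plan([603.3-.3248*98,-25+.9458*98,60.1],[np.pi,0,1.902])
t=grab('top');print(blade(t,(225,292,190,260)), proj(t,[603.3,-25,64]))
im=t['image'];print([im[int(round(225-(u-283)*-.333)),u].tolist() for u in range(270,296,2)])
E
```

```text
[570.99  68.96  60.28] [ 0.47 -0.34 -0.84]
rot [ 0.     0.    -0.001] after [-1.4  0.   0.2] now [-1.4  0.   0.2]
(array([239.5, 209. ], dtype=float32), array([239.5, 252. ], dtype=float32)) [283.16601801 225.04592651]
[[86, 86, 85], [93, 92, 87], [135, 134, 133], [218, 220, 221], [223, 225, 228], [223, 226, 228], [181, 184, 187], [131, 144, 145], [132, 144, 146], [133, 146, 147], [125, 135, 137], [129, 141, 142], [134, 146, 147]]
```

The blade is in about 36 mm with no contact force, and it disappears under the cover edge at column 283. I'll lever about the sill.

Request:
arm_command([
  {"hand": 5,"tx": 0,"ty": 0,"tz": 1.5,"wx": 0,"wy": 0,"wz": 0},
  {"hand": 5,"tx": -0.2,"ty": 0,"tz": 5,"wx": 0,"wy": -0.05,"wz": 0},
  {"hand": 5,"tx": -0.2,"ty": 0,"tz": 5,"wx": 0,"wy": -0.05,"wz": 0},
  {"hand": 5,"tx": -0.2,"ty": 0,"tz": 5,"wx": 0,"wy": -0.05,"wz": 0},
  {"hand": 5,"tx": -0.2,"ty": 0,"tz": 5,"wx": 0,"wy": -0.05,"wz": 0},
], squeeze=120)

```text
clock: 7.82
eef_pos: [571.8, 67.3, 39.1]
tcp_rot: [3.141, 0.202, 1.902]
contact_force: [-1.2, -4.5, 2.9]
opening: 0.243
grasp_force: 123.0
```

Request:
arm_command([
  {"hand": 5,"tx": -0.2,"ty": 0,"tz": 5,"wx": 0,"wy": -0.05,"wz": 0},
  {"hand": 5,"tx": -0.2,"ty": 0,"tz": 5,"wx": 0,"wy": -0.05,"wz": 0},
  {"hand": 5,"tx": -0.2,"ty": 0,"tz": 5,"wx": 0,"wy": -0.05,"wz": 0},
  {"hand": 5,"tx": 0,"ty": 0,"tz": 0,"wx": 0,"wy": 0,"wz": 0},
])

```text
clock: 8.32
eef_pos: [572.5, 64.0, 24.0]
tcp_rot: [-3.14, 0.35, 1.904]
contact_force: [-0.7, 0.1, -0.1]
opening: 0.247
grasp_force: 122.6
```

```bash
python3 - <<'E'
from h import *
from rig import r
s=r.sense();print(s['eef_pos'].round(2),s['tcp_rot'].round(3),s['contact_force'].round(2),s['grasp_force'])
f=grab('top');s=grab('side')
A=cv2.resize(f['image'][160:280,200:340],None,fx=3,fy=3,interpolation=2);B=cv2.resize(s['image'][150:300,220:370],(360,360),interpolation=2)
cv2.imwrite('pics/c4.png',np.hstack([A,B])[:,:,::-1])
E
```

```text
[572.46  64.01  24.04] [-3.14   0.35   1.904] [-0.69  0.06 -0.09] 122.57384777069092
```

View pics/c4.png

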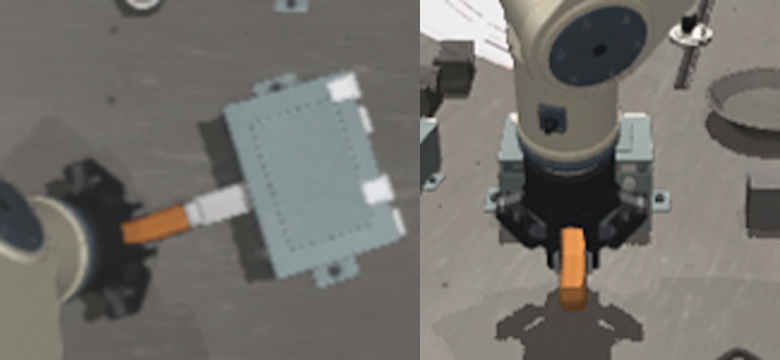

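The blade is now tilted 0.35 rad, and the force peaked and dropped back to zero, so the catch has released. The cover corner in the top crop moved slightly, to (228,108). Next I'll sweep the tip on an arc about the hinge.

Request:
arm_command([
  {"hand": 5,"tx": -4.5,"ty": 0,"tz": -7.7,"wx": 0,"wy": 0,"wz": 0},
  {"hand": 5,"tx": -4.6,"ty": 0,"tz": -7.7,"wx": 0,"wy": 0,"wz": 0},
  {"hand": 5,"tx": -6.2,"ty": 0,"tz": -6.3,"wx": 0,"wy": 0,"wz": 0},
  {"hand": 5,"tx": -6.3,"ty": 0,"tz": -6.3,"wx": 0,"wy": 0,"wz": 0},
  {"hand": 5,"tx": -13,"ty": 0,"tz": -8,"wx": 0,"wy": 0,"wz": 0},
  {"hand": 5,"tx": -13.2,"ty": 0,"tz": -5.3,"wx": 0,"wy": 0,"wz": 0},
])

```text
clock: 9.18
eef_pos: [583.2, 33.5, 80.7]
tcp_rot: [3.141, 0.35, 1.902]
contact_force: [-1.6, 2.0, -2.7]
opening: 0.245
grasp_force: 122.4
```

Request:
arm_command([
  {"hand": 5,"tx": -14.6,"ty": 0,"tz": -2,"wx": 0,"wy": 0,"wz": 0},
  {"hand": 5,"tx": -14.7,"ty": 0,"tz": -0.2,"wx": 0,"wy": 0,"wz": 0},
  {"hand": 5,"tx": -10.6,"ty": 0,"tz": 2.5,"wx": 0,"wy": 0,"wz": 0},
  {"hand": 5,"tx": -10.7,"ty": 0,"tz": 3.6,"wx": 0,"wy": 0,"wz": 0},
  {"hand": 5,"tx": -9.7,"ty": 0,"tz": 5.4,"wx": 0,"wy": 0,"wz": 0},
  {"hand": 5,"tx": 0,"ty": 0,"tz": 0,"wx": 0,"wy": 0,"wz": 0},
])

```text
clock: 9.93
eef_pos: [602.3, -23.3, 91.3]
tcp_rot: [-3.141, 0.35, 1.901]
contact_force: [0.4, 0.7, -1.3]
opening: 0.249
grasp_force: 122.5
```

```bash
python3 - <<'E'
from h import *
from rig import r
s=r.sense();print(s['eef_pos'].round(2),s['tcp_rot'].round(3),s['contact_force'].round(2),s['grasp_force'])
f=grab('top');s=grab('side')
A=cv2.resize(f['image'][160:280,230:370],None,fx=3,fy=3,interpolation=2);B=cv2.resize(s['image'][130:280,220:370],(360,360),interpolation=2)
cv2.imwrite('pics/c5.png',np.hstack([A,B])[:,:,::-1])
E
```

```text
[602.35 -23.31  91.29] [-3.141  0.35   1.901] [ 0.36  0.68 -1.29] 122.4501371383667
```

View pics/c5.png

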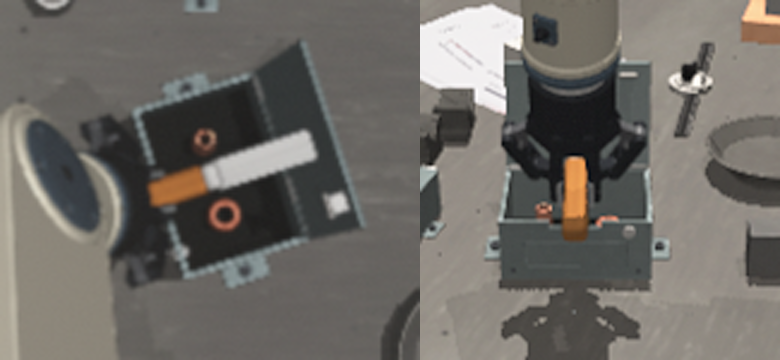

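Both crops show the cover standing past upright. The long slim cup is the small ring at full-image pixel (298,206), and the wide cup is at (305,231). Next I'll withdraw the scraper and lay it down.

```bash
python3 - <<'E'
from h import *
from rig import r
t=load('top');s=r.sense();R=Rn.from_euler('xyz',s['tcp_rot'])
print('pred tip',proj(t,s['eef_pos']+R.apply([-135,0,-3.9])),'seen 334.3 208.3')
for z in(52,36):print(z,onz(t,(298,206.3),z).round(1),onz(t,(305.3,231.3),z).round(1))
hs=cv2.cvtColor(t['image'],cv2.COLOR_RGB2HSV);m=((hs[...,1]>90)&(hs[...,2]>90)&((hs[...,0]<12)|(hs[...,0]>170))).astype(np.uint8)
for u,v in((298,206),(305,231)):
    q=m[v-10:v+11,u-10:u+11];ys,xs=np.nonzero(q);print(len(xs),xs.min()+u-10,xs.max()+u-10,ys.min()+v-10,ys.max()+v-10)
    p=((xs.min()+xs.max())/2+u-10,(ys.min()+ys.max())/2+v-10);print(onz(t,p,52),onz(t,p,36))
E
```

```text
pred tip [333.79832495 207.97198072] seen 334.3 208.3
52 [652.9 -61.9  52. ] [589.5 -82.   52. ]
36 [654.4 -62.7  36. ] [590.1 -83.1  36. ]
23 295 301 203 209
[653.63954347 -61.8662991   52.        ] [655.16691988 -62.72650119  36.        ]
67 300 309 226 236
[590.23435675 -79.91099536  52.        ] [590.81658585 -81.04018012  36.        ]
```

Request:
arm_command([
  {"hand": 5,"tx": 15,"ty": 0,"tz": -18,"wx": 0,"wy": 0,"wz": 0},
  {"hand": 5,"tx": 14,"ty": 0,"tz": -19,"wx": 0,"wy": 0,"wz": 0},
  {"hand": 5,"tx": 0,"ty": 0,"tz": 0,"wx": 0,"wy": 0.175,"wz": 0},
  {"hand": 5,"tx": 0,"ty": 0,"tz": 0,"wx": 0,"wy": 0.175,"wz": 0},
  {"hand": 5,"tx": 52,"ty": 0,"tz": 0,"wx": 0,"wy": 0,"wz": 0},
  {"hand": 5,"tx": 52,"ty": -1,"tz": 0,"wx": 0,"wy": 0,"wz": 0},
  {"hand": 5,"tx": 52,"ty": -2,"tz": 0,"wx": 0,"wy": 0,"wz": 0},
  {"hand": 5,"tx": 52,"ty": -2,"tz": 0,"wx": 0,"wy": 0,"wz": 0},
])

```text
clock: 11.02
eef_pos: [515.9, 213.3, 117.7]
tcp_rot: [3.141, -0.0, 1.903]
contact_force: [1.1, 0.4, -0.5]
opening: 0.245
grasp_force: 122.4
```

Request:
arm_command([
  {"hand": 5,"tx": 52,"ty": 0,"tz": 0,"wx": 0,"wy": 0,"wz": 0},
  {"hand": 5,"tx": 0,"ty": 0,"tz": 40,"wx": 0,"wy": 0,"wz": 0},
  {"hand": 5,"tx": 0,"ty": 0,"tz": 35,"wx": 0,"wy": 0,"wz": 0},
  {"hand": 5,"tx": 0,"ty": 0,"tz": 0,"wx": 0,"wy": 0,"wz": 0},
])

```text
clock: 11.52
eef_pos: [497.7, 260.2, 40.3]
tcp_rot: [-3.137, 0.0, 1.904]
contact_force: [0.5, -0.6, -1.5]
opening: 0.246
grasp_force: 122.4
```

```bash
python3 - <<'E'
from h import *
from rig import r
s=r.sense();print(s['eef_pos'],s['tcp_rot'],s['contact_force'])
t=grab('top');R=Rn.from_euler('xyz',s['tcp_rot'])
print('pred tip',proj(t,s['eef_pos']+R.apply([-135,0,-3.9])),blade(t,(190,262,210,280)))
E
```

```text
[497.74780238 260.21167667  40.32250453] [-3.13733241e+00  4.23042661e-04  1.90383054e+00] [ 0.48660489 -0.63664595 -1.51310513]
pred tip [220.71754709 247.66416693] (array([220.47026, 247.27841], dtype=float32), array([189.05946, 256.94327], dtype=float32))
```

Request:
arm_command([
  {"hand": 5,"tx": 0,"ty": 0,"tz": 15,"wx": 0,"wy": 0,"wz": 0},
  {"hand": 5,"tx": 0,"ty": 0,"tz": 10,"wx": 0,"wy": 0,"wz": 0},
  {"hand": 5,"tx": 0,"ty": 0,"tz": 6,"wx": 0,"wy": 0,"wz": 0},
  {"hand": 5,"tx": 0,"ty": 0,"tz": 0,"wx": 0,"wy": 0,"wz": 0},
  {"hand": 5,"tx": 0,"ty": 0,"tz": 0,"wx": 0,"wy": 0,"wz": 0},
])

```text
clock: 12.2
eef_pos: [500.4, 259.7, 10.7]
tcp_rot: [3.141, -0.0, 1.902]
contact_force: [0.3, -1.0, -0.8]
opening: 0.247
grasp_force: 122.4
```

Request:
arm_command([
  {"hand": 5,"tx": 0,"ty": 0,"tz": 1.5,"wx": 0,"wy": 0,"wz": 0},
  {"hand": 5,"tx": 0,"ty": 0,"tz": 0.5,"wx": 0,"wy": 0,"wz": 0},
  {"hand": 5,"tx": 0,"ty": 0,"tz": 0,"wx": 0,"wy": 0,"wz": 0},
])

```text
clock: 12.58
eef_pos: [500.2, 259.7, 8.5]
tcp_rot: [3.142, -0.0, 1.902]
contact_force: [0.3, 0.2, -0.3]
opening: 0.246
grasp_force: 122.4
```

Request:
arm_command([
  {"hand": 45,"tx": 0,"ty": 0,"tz": 0,"wx": 0,"wy": 0,"wz": 0},
  {"hand": 45,"tx": 0,"ty": 0,"tz": 0,"wx": 0,"wy": 0,"wz": 0},
  {"hand": 45,"tx": 0,"ty": 0,"tz": 0,"wx": 0,"wy": 0,"wz": 0},
  {"hand": 45,"tx": 0,"ty": 0,"tz": -30,"wx": 0,"wy": 0,"wz": 0},
  {"hand": 45,"tx": 0,"ty": 0,"tz": -60,"wx": 0,"wy": 0,"wz": 0},
  {"hand": 45,"tx": 0,"ty": 0,"tz": -60,"wx": 0,"wy": 0,"wz": 0},
])

```text
clock: 13.32
eef_pos: [499.8, 259.5, 159.9]
tcp_rot: [-3.141, 0.0, 1.902]
contact_force: [1.9, 0.4, -0.2]
opening: 0.528
grasp_force: 0.0
```

Request:
arm_command([
  {"hand": 45,"tx": 0,"ty": 0,"tz": 0,"wx": 0,"wy": 0,"wz": 0.18},
  {"hand": 45,"tx": 0,"ty": 0,"tz": 0,"wx": 0,"wy": 0,"wz": 0.18},
  {"hand": 45,"tx": 0,"ty": 0,"tz": 0,"wx": 0,"wy": 0,"wz": 0.18},
  {"hand": 45,"tx": 0,"ty": 0,"tz": 0,"wx": 0,"wy": 0,"wz": 0.18},
  {"hand": 45,"tx": 0,"ty": 0,"tz": 0,"wx": 0,"wy": 0,"wz": 0.18},
  {"hand": 45,"tx": 0,"ty": 0,"tz": 0,"wx": 0,"wy": 0,"wz": 0.18},
  {"hand": 45,"tx": 0,"ty": 0,"tz": 0,"wx": 0,"wy": 0,"wz": 0.18},
  {"hand": 45,"tx": 0,"ty": 0,"tz": 0,"wx": 0,"wy": 0,"wz": 0.18},
])

```text
clock: 14.32
eef_pos: [500.1, 259.6, 158.5]
tcp_rot: [3.142, 0.0, 0.456]
contact_force: [-0.4, -0.6, 0.0]
opening: 0.526
grasp_force: 0.0
```

```bash
python3 - <<'E'
from h import *
from rig import r
plan([653,-62,150],[np.pi,0,.331])
t=grab('top');s=grab('side')
print('scraper',blade(t,(190,262,210,280)),[onz(t,p,13).round(1) for p in blade(t,(190,262,210,280))])
hs=cv2.cvtColor(t['image'],cv2.COLOR_RGB2HSV);m=((hs[...,1]>90)&(hs[...,2]>60)&((hs[...,0]<12)|(hs[...,0]>170))).astype(np.uint8)
for u,v in((298,206),(305,231)):
    q=m[v-10:v+11,u-10:u+11];ys,xs=np.nonzero(q);print(len(xs),onz(t,((xs.min()+xs.max())/2+u-10,(ys.min()+ys.max())/2+v-10),52).round(1),onz(t,(xs.mean()+u-10,ys.mean()+v-10),52).round(1))
E
```

```text
rot [0.    0.    0.125] after [ 40.1 353.9   8.5] now [ -4.3 356.1   8.5]
scraper (array([222.18152, 246.3808 ], dtype=float32), array([189.27048, 256.6655 ], dtype=float32)) [array([545.1, 132.9,  13. ]), array([515.5, 218.7,  13. ])]
43 [651.  -60.6  52. ] [651.3 -59.8  52. ]
88 [590.2 -79.9  52. ] [589.9 -79.4  52. ]
```

Request:
arm_command([
  {"hand": 45,"tx": 0,"ty": 0,"tz": 0,"wx": 0,"wy": 0,"wz": 0.125},
  {"hand": 45,"tx": 6.5,"ty": 59,"tz": 0,"wx": 0,"wy": 0,"wz": 0},
  {"hand": 45,"tx": 6.5,"ty": 59,"tz": 0,"wx": 0,"wy": 0,"wz": 0},
  {"hand": 45,"tx": 6.5,"ty": 59,"tz": 0,"wx": 0,"wy": 0,"wz": 0},
  {"hand": 45,"tx": 6.5,"ty": 59,"tz": 0,"wx": 0,"wy": 0,"wz": 0},
  {"hand": 45,"tx": 6.5,"ty": 59,"tz": 0,"wx": 0,"wy": 0,"wz": 0},
  {"hand": 45,"tx": 6.5,"ty": 57,"tz": 0,"wx": 0,"wy": 0,"wz": 0},
  {"hand": 45,"tx": 0,"ty": 0,"tz": 0,"wx": 0,"wy": 0,"wz": 0},
])

```text
clock: 15.42
eef_pos: [654.7, -63.4, 158.4]
tcp_rot: [3.14, -0.001, 0.337]
contact_force: [-1.3, 0.2, 0.1]
opening: 0.529
grasp_force: 0.0
```

```bash
python3 - <<'E'
from h import *
from rig import r
w=grab('wrist','w6.png');print(r.sense()['eef_pos'],r.sense()['tcp_rot'])
print('pred',proj(w,[652,-61,52]),proj(w,[590,-80.5,36]))
hs=cv2.cvtColor(w['image'],cv2.COLOR_RGB2HSV);m=((hs[...,1]>70)&(hs[...,2]>50)&((hs[...,0]<14)|(hs[...,0]>170))).astype(np.uint8)
n,l,st,c=cv2.connectedComponentsWithStats(m)
for i in range(1,n):
    if st[i,4]>60:print(st[i],c[i].round(1))
E
```

```text
[653.5334944  -61.39400557 158.12734941] [-3.14144168e+00  2.22522470e-04  3.37665576e-01]
pred [273.86053355 203.79723941] [272.18817098 266.29712977]
[267 184  23  32 569] [278.1 198.8]
[261 244  30  38 913] [275.1 262.1]
```

```bash
python3 - <<'E'
from h import *
from scipy.optimize import least_squares
w=load('wrist');a=np.linspace(0,6.283,60)
def ext(p,prof):
    q=np.array([proj(w,[p[0]+r*np.cos(k),p[1]+r*np.sin(k),z]) for r,z in prof for k in a]);return np.r_[q.min(0),q.max(0)]
for p0,prof,e in(([652,-61],[(8.5,52),(8.5,30),(10.5,28),(10.5,8)],[267,184,290,216]),([590,-80],[(14.5,36),(14.5,8)],[261,244,291,282])):
    s=least_squares(lambda p:ext(p,prof)-(np.array(e)-[.5,.5,.5,.5]),p0);print(s.x,s.fun.round(1))
# rows of widths
hs=cv2.cvtColor(w['image'],cv2.COLOR_RGB2HSV);m=((hs[...,1]>70)&(hs[...,2]>50)&((hs[...,0]<14)|(hs[...,0]>170)))
for v in range(180,220,3):x=np.nonzero(m[v,255:300])[0];print(v,(x.min()+255,x.max()+255) if len(x) else None,end=' ')
print(proj(w,[652,-61,8]),proj(w,[652,-61,52]))
E
```

```text
[651.19949835 -64.83974317] [-0.1 -0.4  0.1  0.4]
[588.85136232 -84.18298288] [-0.5 -0.9  0.5  0.9]
180 None 183 None 186 (np.int64(272), np.int64(285)) 189 (np.int64(269), np.int64(287)) 192 (np.int64(268), np.int64(289)) 195 (np.int64(268), np.int64(289)) 198 (np.int64(267), np.int64(289)) 201 (np.int64(268), np.int64(288)) 204 (np.int64(268), np.int64(287)) 207 (np.int64(269), np.int64(287)) 210 (np.int64(270), np.int64(286)) 213 (np.int64(273), np.int64(283)) 216 None 219 None [274.59046527 191.67562095] [273.86053355 203.79723941]
```

```bash
python3 -c "
from h import *
plan([651.3,-64.3,29],[np.pi,0,.331])"
```

```text
rot [-0.     0.     0.007] after [ -3.1   2.  129.1] now [ -3.    2.  129.1]
```

Request:
arm_command([
  {"hand": 45,"tx": -3,"ty": 2,"tz": 30,"wx": 0,"wy": 0,"wz": 0},
  {"hand": 45,"tx": 0,"ty": 0,"tz": 35,"wx": 0,"wy": 0,"wz": 0},
  {"hand": 45,"tx": 0,"ty": 0,"tz": 30,"wx": 0,"wy": 0,"wz": 0},
  {"hand": 45,"tx": 0,"ty": 0,"tz": 20,"wx": 0,"wy": 0,"wz": 0},
  {"hand": 45,"tx": 0,"ty": 0,"tz": 14,"wx": 0,"wy": 0,"wz": 0},
  {"hand": 45,"tx": 0,"ty": 0,"tz": 0,"wx": 0,"wy": 0,"wz": 0},
  {"hand": 45,"tx": 0,"ty": 0,"tz": 0,"wx": 0,"wy": 0,"wz": 0},
])

```text
clock: 16.35
eef_pos: [651.8, -62.5, 30.4]
tcp_rot: [3.141, -0.001, 0.337]
contact_force: [-0.3, 0.4, 0.1]
opening: 0.527
grasp_force: 0.0
```

Request:
arm_command([
  {"hand": 30,"tx": 0,"ty": 0,"tz": 0,"wx": 0,"wy": 0,"wz": 0},
  {"hand": 22,"tx": 0,"ty": 0,"tz": 0,"wx": 0,"wy": 0,"wz": 0},
  {"hand": 5,"tx": 0,"ty": 0,"tz": 0,"wx": 0,"wy": 0,"wz": 0},
  {"hand": 5,"tx": 0,"ty": 0,"tz": 0,"wx": 0,"wy": 0,"wz": 0},
  {"hand": 5,"tx": 0,"ty": 0,"tz": 0,"wx": 0,"wy": 0,"wz": 0},
  {"hand": 5,"tx": 0,"ty": 0,"tz": 0,"wx": 0,"wy": 0,"wz": 0},
], squeeze=25)

```text
clock: 17.1
eef_pos: [651.6, -62.7, 30.1]
tcp_rot: [3.141, -0.001, 0.337]
contact_force: [-1.0, -0.5, 6.3]
opening: 0.202
grasp_force: 24.6
```

Request:
arm_command([
  {"hand": 5,"tx": 0,"ty": 0,"tz": -5,"wx": 0,"wy": 0,"wz": 0},
  {"hand": 5,"tx": 0,"ty": 0,"tz": -20,"wx": 0,"wy": 0,"wz": 0},
  {"hand": 5,"tx": 0,"ty": 0,"tz": -35,"wx": 0,"wy": 0,"wz": 0},
  {"hand": 5,"tx": 0,"ty": 0,"tz": -40,"wx": 0,"wy": 0,"wz": 0},
  {"hand": 5,"tx": 0,"ty": 0,"tz": -40,"wx": 0,"wy": 0,"wz": 0},
  {"hand": 5,"tx": 0,"ty": 0,"tz": -40,"wx": 0,"wy": 0,"wz": 0},
  {"hand": 5,"tx": 0,"ty": 0,"tz": -30,"wx": 0,"wy": 0,"wz": 0},
  {"hand": 5,"tx": 0,"ty": 0,"tz": 0,"wx": 0,"wy": 0,"wz": 0},
])

```text
clock: 18.1
eef_pos: [652.6, -62.7, 243.5]
tcp_rot: [3.139, -0.005, 0.337]
contact_force: [0.9, 0.9, -0.7]
opening: 0.197
grasp_force: 24.4
```

```bash
python3 - <<'E'
from h import *
plan([472,-303,240],[np.pi,0,.331])
w=grab('wrist','w7.png');t=grab('top')
# dish outline in top
g=cv2.cvtColor(t['image'],cv2.COLOR_RGB2GRAY);gb=cv2.medianBlur(g,5)
c=cv2.HoughCircles(gb,cv2.HOUGH_GRADIENT,1,40,param1=80,param2=18,minRadius=24,maxRadius=36)
if c is not None:
    for q in c[0][:6]:
        print(q,onz(t,q[:2],33).round(1))
hs=cv2.cvtColor(w['image'],cv2.COLOR_RGB2HSV);m=((hs[...,1]>70)&(hs[...,2]>50)&((hs[...,0]<14)|(hs[...,0]>170))).astype(np.uint8)
n,l,st,cc=cv2.connectedComponentsWithStats(m)
print([(st[i].tolist(),cc[i].round()) for i in range(1,n) if st[i,4]>60])
E
```

```text
rot [ 0.002 -0.005  0.006] after [-248.9  168.6    3.5] now [-249.9  167.1    2.6]
[390.5 280.5  28.4] [ 468.7 -307.2   33. ]
[147.5 214.5  33.1] [622.1 329.6  33. ]
[([260, 217, 39, 77, 2377], array([279., 257.]))]
```

Request:
arm_command([
  {"hand": 5,"tx": -41.5,"ty": 28,"tz": 0,"wx": 0,"wy": 0,"wz": 0},
  {"hand": 5,"tx": -41.5,"ty": 28,"tz": 0,"wx": 0,"wy": 0,"wz": 0},
  {"hand": 5,"tx": -41.5,"ty": 28,"tz": 0,"wx": 0,"wy": 0,"wz": 0},
  {"hand": 5,"tx": -41.5,"ty": 28,"tz": 0,"wx": 0,"wy": 0,"wz": 0},
  {"hand": 5,"tx": -41.5,"ty": 28,"tz": 0,"wx": 0,"wy": 0,"wz": 0},
  {"hand": 5,"tx": -41.5,"ty": 28,"tz": 0,"wx": 0,"wy": 0,"wz": 0},
  {"hand": 5,"tx": 0,"ty": 0,"tz": 0,"wx": 0,"wy": 0,"wz": 0},
])

```text
clock: 19.08
eef_pos: [469.0, -305.2, 238.1]
tcp_rot: [-3.14, 0.002, 0.333]
contact_force: [0.1, 0.5, -0.4]
opening: 0.201
grasp_force: 24.4
```

Request:
arm_command([
  {"hand": 5,"tx": 0,"ty": 0,"tz": 50,"wx": 0,"wy": 0,"wz": 0},
  {"hand": 5,"tx": 0,"ty": 0,"tz": 50,"wx": 0,"wy": 0,"wz": 0},
  {"hand": 5,"tx": 0,"ty": 0,"tz": 45,"wx": 0,"wy": 0,"wz": 0},
  {"hand": 5,"tx": 0,"ty": 0,"tz": 30,"wx": 0,"wy": 0,"wz": 0},
  {"hand": 5,"tx": 0,"ty": 0,"tz": 15,"wx": 0,"wy": 0,"wz": 0},
  {"hand": 5,"tx": 0,"ty": 0,"tz": 0,"wx": 0,"wy": 0,"wz": 0},
  {"hand": 5,"tx": 0,"ty": 0,"tz": 0,"wx": 0,"wy": 0,"wz": 0},
])

```text
clock: 19.95
eef_pos: [472.4, -303.6, 50.5]
tcp_rot: [3.14, -0.001, 0.337]
contact_force: [-0.3, 0.3, -0.6]
opening: 0.196
grasp_force: 24.4
```

```bash
python3 - <<'E'
from h import *
from rig import r
w=grab('wrist','w8.png');s=r.sense();print(s['eef_pos'],s['tcp_rot'],s['contact_force'])
hs=cv2.cvtColor(w['image'],cv2.COLOR_RGB2HSV);m=((hs[...,1]>70)&(hs[...,2]>50)&((hs[...,0]<14)|(hs[...,0]>170))).astype(np.uint8)
n,l,st,cc=cv2.connectedComponentsWithStats(m)
print([(st[i].tolist(),cc[i].round()) for i in range(1,n) if st[i,4]>60])
E
```

```text
[ 472.51851407 -303.8219289    50.71784211] [ 3.13999176e+00 -1.25933267e-03  3.36919994e-01] [ 0.07358211 -0.34396468  0.0812521 ]
[([260, 225, 39, 69, 2206], array([279., 260.]))]
```

Request:
arm_command([
  {"hand": 5,"tx": 0,"ty": 0,"tz": 7,"wx": 0,"wy": 0,"wz": 0},
  {"hand": 5,"tx": 0,"ty": 0,"tz": 5,"wx": 0,"wy": 0,"wz": 0},
  {"hand": 5,"tx": 0,"ty": 0,"tz": 1.5,"wx": 0,"wy": 0,"wz": 0},
  {"hand": 5,"tx": 0,"ty": 0,"tz": 0,"wx": 0,"wy": 0,"wz": 0},
  {"hand": 5,"tx": 0,"ty": 0,"tz": 0,"wx": 0,"wy": 0,"wz": 0},
])

```text
clock: 20.62
eef_pos: [471.7, -303.4, 36.1]
tcp_rot: [3.142, -0.0, 0.337]
contact_force: [-0.6, 0.0, -0.6]
opening: 0.2
grasp_force: 24.4
```

Request:
arm_command([
  {"hand": 5,"tx": 0,"ty": 0,"tz": 1,"wx": 0,"wy": 0,"wz": 0},
  {"hand": 5,"tx": 0,"ty": 0,"tz": 0,"wx": 0,"wy": 0,"wz": 0},
])

```text
clock: 20.88
eef_pos: [471.7, -303.4, 35.0]
tcp_rot: [3.142, -0.0, 0.337]
contact_force: [0.7, 0.1, 1.1]
opening: 0.194
grasp_force: 24.4
```

Request:
arm_command([
  {"hand": 5,"tx": 0,"ty": 0,"tz": 0.6,"wx": 0,"wy": 0,"wz": 0},
  {"hand": 5,"tx": 0,"ty": 0,"tz": 0,"wx": 0,"wy": 0,"wz": 0},
])

```text
clock: 21.12
eef_pos: [471.8, -303.5, 34.9]
tcp_rot: [3.141, -0.0, 0.337]
contact_force: [-1.4, -0.1, 5.1]
opening: 0.195
grasp_force: 24.9
```

Request:
arm_command([
  {"hand": 20,"tx": 0,"ty": 0,"tz": 0,"wx": 0,"wy": 0,"wz": 0},
  {"hand": 25,"tx": 0,"ty": 0,"tz": 0,"wx": 0,"wy": 0,"wz": 0},
  {"hand": 45,"tx": 0,"ty": 0,"tz": 0,"wx": 0,"wy": 0,"wz": 0},
  {"hand": 45,"tx": 0,"ty": 0,"tz": 0,"wx": 0,"wy": 0,"wz": 0},
  {"hand": 45,"tx": 0,"ty": 0,"tz": -15,"wx": 0,"wy": 0,"wz": 0},
  {"hand": 45,"tx": 0,"ty": 0,"tz": -40,"wx": 0,"wy": 0,"wz": 0},
  {"hand": 45,"tx": 0,"ty": 0,"tz": -60,"wx": 0,"wy": 0,"wz": 0},
  {"hand": 45,"tx": 0,"ty": 0,"tz": -60,"wx": 0,"wy": 0,"wz": 0},
])

```text
clock: 22.12
eef_pos: [471.4, -303.2, 212.2]
tcp_rot: [3.141, -0.0, 0.337]
contact_force: [1.1, -1.1, -0.3]
opening: 0.526
grasp_force: 0.0
```

```bash
python3 - <<'E'
from h import *
from rig import r
from scipy.optimize import least_squares
w=grab('wrist','w9.png');s=r.sense();print(s['eef_pos'],s['tcp_rot'])
hs=cv2.cvtColor(w['image'],cv2.COLOR_RGB2HSV);m=((hs[...,1]>70)&(hs[...,2]>50)&((hs[...,0]<14)|(hs[...,0]>170))).astype(np.uint8)
n,l,st,cc=cv2.connectedComponentsWithStats(m)
a=np.linspace(0,6.283,60);prof=[(8.5,57),(8.5,35),(10.5,33),(10.5,13)]
def ext(p):
    q=np.array([proj(w,[p[0]+r*np.cos(k),p[1]+r*np.sin(k),z]) for r,z in prof for k in a]);return np.r_[q.min(0),q.max(0)]
for i in range(1,n):
    if st[i,4]>100:
        b=st[i];e=np.array([b[0],b[1],b[0]+b[2],b[1]+b[3]])-.5;o=least_squares(lambda p:ext(p)-e,[472,-303]);print(b,o.x,o.fun.round(1))
E
```

```text
[ 474.75886503 -305.39054699  220.40739804] [ 3.13267669 -0.00692123  0.33681408]
[ 88   0  30  10 200] [ 572.61970291 -102.77116365] [ -8.5 -13.9  10.1  17.5]
[272 173  18  24 333] [ 471.7417045 -305.8339435] [-1.  -1.3  1.   1.2]
```

The long cup stands upright in the dish at (472,-306). Next I'll close the fingers and go behind the cover.

```bash
python3 -c "
from h import *
plan([603.3+.3248*190,-25-.9458*190,155],[np.pi,0,.331])"
```

```text
rot [ 0.009 -0.007  0.006] after [212.6 -33.4  65.4] now [212.4 -32.8  66.6]
```

Request:
arm_command([
  {"hand": 0,"tx": 53,"ty": -8,"tz": 0,"wx": 0,"wy": 0,"wz": 0},
  {"hand": 0,"tx": 53,"ty": -8,"tz": 0,"wx": 0,"wy": 0,"wz": 0},
  {"hand": 0,"tx": 53,"ty": -8,"tz": 0,"wx": 0,"wy": 0,"wz": 0},
  {"hand": 0,"tx": 53,"ty": -8,"tz": 0,"wx": 0,"wy": 0,"wz": 0},
  {"hand": 0,"tx": 0,"ty": 0,"tz": 30,"wx": 0,"wy": 0,"wz": 0},
  {"hand": 0,"tx": 0,"ty": 0,"tz": 30,"wx": 0,"wy": 0,"wz": 0},
  {"hand": 0,"tx": 0,"ty": 0,"tz": 0,"wx": 0,"wy": 0,"wz": 0},
  {"hand": 0,"tx": 0,"ty": 0,"tz": 0,"wx": 0,"wy": 0,"wz": 0},
])

```text
clock: 23.18
eef_pos: [661.7, -203.5, 151.0]
tcp_rot: [3.141, -0.001, 0.337]
contact_force: [0.8, -0.4, 0.8]
opening: 0.004
grasp_force: 0.0
```

```bash
python3 -c "
from h import *
from rig import r
s=r.sense();d=s['eef_pos']-[603.3,-25,0];print(s['eef_pos'],s['tcp_rot'],s['contact_force'],'xc',d[0]*.3248-d[1]*.9458,'yc',d[0]*.9458+d[1]*.3248)"
```

```text
[ 661.72385241 -203.46055146  150.96962189] [ 3.14066507e+00 -1.25562829e-03  3.36627965e-01] [ 0.7590686  -0.41211248  0.802898  ] xc 187.76405683294203 yc -2.706707509080047
```

Request:
arm_command([
  {"hand": 0,"tx": 0,"ty": -15,"tz": -3,"wx": 0,"wy": 0,"wz": 0},
  {"hand": 0,"tx": 0,"ty": -15,"tz": 0,"wx": 0,"wy": 0,"wz": 0},
  {"hand": 0,"tx": 0,"ty": -15,"tz": 0,"wx": 0,"wy": 0,"wz": 0},
  {"hand": 0,"tx": 0,"ty": -15,"tz": 0,"wx": 0,"wy": 0,"wz": 0},
  {"hand": 0,"tx": 0,"ty": -16,"tz": 1.5,"wx": 0,"wy": 0,"wz": 0},
  {"hand": 0,"tx": 0,"ty": -15,"tz": 3.5,"wx": 0,"wy": 0,"wz": 0},
  {"hand": 0,"tx": 0,"ty": -11,"tz": 5,"wx": 0,"wy": 0,"wz": 0},
  {"hand": 0,"tx": 0,"ty": -11.5,"tz": 7,"wx": 0,"wy": 0,"wz": 0},
])

```text
clock: 24.18
eef_pos: [623.3, -95.2, 134.9]
tcp_rot: [-3.141, 0.0, 0.337]
contact_force: [1.1, -0.5, 1.8]
opening: 0.007
grasp_force: 0.6
```

Request:
arm_command([
  {"hand": 0,"tx": 0,"ty": -9,"tz": 8,"wx": 0,"wy": 0,"wz": 0},
  {"hand": 0,"tx": 0,"ty": -9,"tz": 10,"wx": 0,"wy": 0,"wz": 0},
  {"hand": 0,"tx": 0,"ty": -7,"tz": 8,"wx": 0,"wy": 0,"wz": 0},
  {"hand": 0,"tx": 0,"ty": -6,"tz": 9.5,"wx": 0,"wy": 0,"wz": 0},
  {"hand": 0,"tx": 0,"ty": -5,"tz": 8,"wx": 0,"wy": 0,"wz": 0},
  {"hand": 0,"tx": 0,"ty": -4,"tz": 8,"wx": 0,"wy": 0,"wz": 0},
  {"hand": 0,"tx": 0,"ty": 0,"tz": 0,"wx": 0,"wy": 0,"wz": 0},
])

```text
clock: 25.05
eef_pos: [609.8, -57.9, 83.1]
tcp_rot: [-3.141, 0.001, 0.337]
contact_force: [-0.5, -0.1, -0.3]
opening: 0.002
grasp_force: 0.0
```

```bash
python3 -c "
from h import *
from rig import r
s=r.sense();d=s['eef_pos']-[603.3,-25,0];print(s['eef_pos'],s['tcp_rot'],s['contact_force'],'xc',d[0]*.3248-d[1]*.9458,'yc',d[0]*.9458+d[1]*.3248)"
```

```text
[609.77555374 -57.92249463  83.07220163] [-3.14083056e+00  1.32972402e-03  3.36960371e-01] [-0.48045806 -0.10945832 -0.30337411] xc 33.241355279299256 yc -4.5686475276465295
```

Request:
arm_command([
  {"hand": 0,"tx": 2,"ty": 0,"tz": -15,"wx": 0,"wy": 0,"wz": 0},
  {"hand": 0,"tx": 2,"ty": -20,"tz": 0,"wx": 0,"wy": 0,"wz": 0},
  {"hand": 0,"tx": 0,"ty": 0,"tz": 10,"wx": 0,"wy": 0,"wz": 0},
  {"hand": 0,"tx": 0,"ty": 0,"tz": 8,"wx": 0,"wy": 0,"wz": 0},
  {"hand": 0,"tx": 0,"ty": 0,"tz": 4,"wx": 0,"wy": 0,"wz": 0},
  {"hand": 0,"tx": 0,"ty": 0,"tz": 2,"wx": 0,"wy": 0,"wz": 0},
  {"hand": 0,"tx": 0,"ty": 0,"tz": 1,"wx": 0,"wy": 0,"wz": 0},
  {"hand": 0,"tx": 0,"ty": 0,"tz": 0,"wx": 0,"wy": 0,"wz": 0},
])

```text
clock: 26.05
eef_pos: [607.6, -38.2, 73.8]
tcp_rot: [3.142, 0.0, 0.337]
contact_force: [0.9, -1.2, -0.5]
opening: -0.004
grasp_force: 0.0
```

Request:
arm_command([
  {"hand": 0,"tx": 0,"ty": 0,"tz": 1,"wx": 0,"wy": 0,"wz": 0},
  {"hand": 0,"tx": 0,"ty": 0,"tz": 1,"wx": 0,"wy": 0,"wz": 0},
  {"hand": 0,"tx": 0,"ty": 0,"tz": 0,"wx": 0,"wy": 0,"wz": 0},
])

```text
clock: 26.42
eef_pos: [607.9, -38.2, 73.2]
tcp_rot: [3.141, -0.001, 0.337]
contact_force: [-3.8, 0.4, 13.1]
opening: -0.001
grasp_force: 6.2
```

Request:
arm_command([
  {"hand": 0,"tx": 0,"ty": 0,"tz": 1,"wx": 0,"wy": 0,"wz": 0},
  {"hand": 0,"tx": 0,"ty": 0,"tz": 0,"wx": 0,"wy": 0,"wz": 0},
])

```text
clock: 26.68
eef_pos: [608.0, -38.3, 73.0]
tcp_rot: [3.141, -0.001, 0.337]
contact_force: [-6.4, -0.3, 19.3]
opening: -0.005
grasp_force: 10.0
```

Request:
arm_command([
  {"hand": 0,"tx": 0,"ty": 0,"tz": 1.5,"wx": 0,"wy": 0,"wz": 0},
  {"hand": 0,"tx": 0,"ty": 0,"tz": 1,"wx": 0,"wy": 0,"wz": 0},
  {"hand": 0,"tx": 0,"ty": 0,"tz": 0,"wx": 0,"wy": 0,"wz": 0},
])

```text
clock: 27.05
eef_pos: [608.3, -38.3, 72.3]
tcp_rot: [3.141, -0.001, 0.337]
contact_force: [-12.8, -0.7, 39.7]
opening: 0.001
grasp_force: 19.5
```

Request:
arm_command([
  {"hand": 0,"tx": 0,"ty": 0,"tz": -20,"wx": 0,"wy": 0,"wz": 0},
  {"hand": 0,"tx": 0,"ty": 0,"tz": -60,"wx": 0,"wy": 0,"wz": 0},
  {"hand": 0,"tx": 0,"ty": 0,"tz": -60,"wx": 0,"wy": 0,"wz": 0},
  {"hand": 0,"tx": 0,"ty": -50,"tz": 0,"wx": 0,"wy": 0,"wz": 0},
  {"hand": 0,"tx": 0,"ty": -60,"tz": 0,"wx": 0,"wy": 0,"wz": 0},
  {"hand": 0,"tx": 0,"ty": -60,"tz": 0,"wx": 0,"wy": 0,"wz": 0},
  {"hand": 0,"tx": 0,"ty": -60,"tz": 0,"wx": 0,"wy": 0,"wz": 0},
  {"hand": 0,"tx": 0,"ty": -60,"tz": 0,"wx": 0,"wy": 0,"wz": 0},
])

```text
clock: 28.05
eef_pos: [511.1, 237.4, 208.8]
tcp_rot: [-3.142, -0.001, 0.337]
contact_force: [-0.1, -0.3, 0.9]
opening: 0.004
grasp_force: 0.0
```

```bash
python3 - <<'E'
from h import *
t0=cv2.imread('pics/top0.png')[:,:,::-1].astype(int);s0=cv2.imread('pics/side0.png')[:,:,::-1].astype(int)
t=grab('top','topE.png');s=grab('side','sideE.png')
def d(a,b,x0,x1,y0,y1):
    e=np.abs(a[y0:y1,x0:x1]-b[y0:y1,x0:x1].astype(int)).max(2);return e.mean().round(1),(e>40).sum()
print('case top',d(t0,t['image'],270,345,178,262),'block',d(t0,t['image'],298,332,280,316),'bush',d(t0,t['image'],235,262,145,170))
print('case side',d(s0,s['image'],248,322,193,250))
for v in range(214,228):print(v,s0[v,262].tolist(),s['image'][v,262].tolist(),s0[v,308].tolist(),s['image'][v,308].tolist())
b=blade(t,(190,262,210,280));print([onz(t,p,13).round(1) for p in b])
# white/pink cup in dish
hs=cv2.cvtColor(t['image'],cv2.COLOR_RGB2HSV)[255:305,365:415];m=((hs[...,1]>80)&((hs[...,0]<14)|(hs[...,0]>170)));ys,xs=np.nonzero(m);print(len(xs),onz(t,(xs.mean()+365,ys.mean()+255),57))
E
```

```text
case top (np.float64(1.1), np.int64(0)) block (np.float64(1.2), np.int64(0)) bush (np.float64(1.1), np.int64(0))
case side (np.float64(21.9), np.int64(710))
214 [161, 172, 169] [168, 179, 176] [127, 135, 131] [131, 140, 137]
215 [163, 175, 171] [171, 183, 179] [134, 142, 138] [139, 149, 146]
216 [142, 151, 148] [150, 159, 156] [151, 160, 157] [158, 168, 164]
217 [129, 137, 135] [135, 143, 141] [151, 161, 158] [158, 168, 165]
218 [148, 157, 155] [155, 165, 162] [151, 162, 158] [159, 169, 165]
219 [148, 159, 155] [155, 165, 161] [152, 162, 160] [160, 170, 167]
220 [125, 133, 130] [131, 140, 138] [138, 148, 144] [146, 156, 152]
221 [78, 83, 82] [82, 88, 87] [96, 102, 99] [101, 107, 106]
222 [66, 71, 69] [70, 76, 73] [67, 72, 70] [71, 76, 73]
223 [70, 76, 74] [74, 81, 78] [69, 75, 73] [72, 77, 75]
224 [65, 70, 68] [68, 73, 71] [133, 131, 126] [139, 136, 132]
225 [65, 69, 68] [69, 74, 72] [147, 143, 138] [153, 150, 144]
226 [66, 70, 68] [69, 73, 72] [109, 106, 103] [115, 112, 108]
227 [67, 71, 70] [69, 73, 72] [105, 101, 98] [109, 105, 102]
[array([545., 133.,  13.]), array([515.4, 218.7,  13. ])]
59 [ 475.97847626 -296.00941848   57.        ]
```

The case looks identical to the start, so the cover is shut. The block and bush have not moved, the scraper is flat and the cup is standing in the dish. Handing in.

```bash
python3 -c "
from rig import r
print(r.sense()['contact_force']);print(r.sign_off())"
```

```text
[ 0.48864873 -0.49364194 -0.33564043]
the job is handed in; nothing more can be done
None
```

I handed the job in at about 28 s: the long cup stands in the steel dish, the scraper lies flat on the bench, the cover is pressed shut and the block and bush are unmoved. I last saw the short cup upright in the case before shutting the cover, and sign-off returned no verdict.

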